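Stack shortbread in the pastry case

TASK

Slide the glass lid of the pastry case fully open, then build all the shortbread fingers from the cookie sheet into a log-cabin tower centred on the wooden board inside: two to a layer, parallel with a gap of about 4 cm, each layer crosswise on the one below and square to the board, the bottom two lying along the case's length, an odd last one on top by itself. Then slide the lid fully shut; leave the jar, measuring cup, folded cup and coaster alone.

Things in the scene. Friction and masses are not known exactly. Their poses are not given: they have to be found in the camera images.
- case: low pastry case fixed on the counter, to the robot's left or right, 250 (its x) x 500 (its y) x 117 mm high: steel base, glass walls 8 mm thick, their tops 104 mm above the counter, aluminium tracks along both long sides, tops at 117 mm. Origin under its centre, z up. A glass partition at y = 0 splits it; its -y half, with cookies inside, is roofed by a fixed pane
- bay (a point): centre of the inner floor of the case's other (+y) half, the one under the sliding lid: 234 mm (case x) by 239 mm (case y) inside, floor 20 mm above the counter, at case y = +122 mm; axes as the case. The board lies in it
- pane (a joint): the sliding glass lid, in m: 0 = fully shut over the +y half (hard stop), 0.230 = fully open (hard stop), sliding towards the case's -y over the fixed pane. It needs about 2 N to slide and stays where it is left; its top is 115 mm and its underside 110 mm above the counter
- pane_handle (a point): centre of the lid's handle: an upright steel bar in the middle of the lid, 90 mm long (case x), 14 mm thick (case y), 28 mm high, rising from the lid's top; this point is 129 mm above the counter, the bar's top 143 mm. It moves with the lid
- board: square olive-wood board 180 x 180 x 14 mm, loose (0.45 kg), lying on the case's inner floor in the +y half, within 5 degrees of square to the case, its y along the case's length. Origin at the centre of its underside, x and y parallel to its edges, z up; its top is 14 mm above its origin
- sheet: rimless flat aluminium cookie sheet fixed to the counter, 300 mm (x) by 290 mm (y) by 4 mm thick, origin under its centre; the fingers start on it in up to three rows of two, lying roughly along its y
- finger1: shortbread finger 1, a plain butter biscuit bar 100 x 22 x 22 mm (square section, 40 g) with small dimples on one face; at the start it lies on the cookie sheet, or is absent (4 to 6 of the six are there). Origin at its centre, x along its length; any of its four long faces may be underneath
- finger2: shortbread finger 2, a plain butter biscuit bar 100 x 22 x 22 mm (square section, 40 g) with small dimples on one face; at the start it lies on the cookie sheet, or is absent (4 to 6 of the six are there). Origin at its centre, x along its length; any of its four long faces may be underneath
- finger3: shortbread finger 3, a plain butter biscuit bar 100 x 22 x 22 mm (square section, 40 g) with small dimples on one face; at the start it lies on the cookie sheet, or is absent (4 to 6 of the six are there). Origin at its centre, x along its length; any of its four long faces may be underneath
- finger4: shortbread finger 4, a plain butter biscuit bar 100 x 22 x 22 mm (square section, 40 g) with small dimples on one face; at the start it lies on the cookie sheet, or is absent (4 to 6 of the six are there). Origin at its centre, x along its length; any of its four long faces may be underneath
- finger5: shortbread finger 5, a plain butter biscuit bar 100 x 22 x 22 mm (square section, 40 g) with small dimples on one face; at the start it lies on the cookie sheet, or is absent (4 to 6 of the six are there). Origin at its centre, x along its length; any of its four long faces may be underneath
- finger6: shortbread finger 6, a plain butter biscuit bar 100 x 22 x 22 mm (square section, 40 g) with small dimples on one face; at the start it lies on the cookie sheet, or is absent (4 to 6 of the six are there). Origin at its centre, x along its length; any of its four long faces may be underneath
- jar: bystander: closed amber jar, 72 mm in diameter, 115 mm high, standing on the coaster, origin at the centre of its underside
- measure: bystander: stainless steel measuring cup, 76 mm in diameter, 55 mm high, flat handle reaching 120 mm along its +y, origin at the centre of its underside
- folded_cup: bystander: silicone cup folded flat, 100 mm in diameter, 20 mm high, origin at the centre of its underside
- coaster: bystander: round olive-wood coaster, 100 mm in diameter, 9 mm thick, origin at the centre of its underside
There are look-alikes about, which are no part of the job. What is shaped like the finger3 but turquoise is not meant. Leave any black look-alike of the finger4 alone.

How it is judged:
On the way, in this order (a step that is already met when the one before it is completed fails the run):
1. the glass lid is slid fully open (value of joint pane above 0.205 m), for 0.2 s.
2. with the lid open, every shortbread finger is set down on the board in the case (value of joint pane above 0.15 m and horizontal distance between each of finger1, finger2, finger3, finger4, finger5, finger6 and board below 0.05 m and z of each of finger1, finger2, finger3, finger4, finger5, finger6 in the frame of board below 0.08 m), for 0.3 s.
At the end, for the whole second after the job is handed in: Lid shut within 8 mm; board flat in the case; all fingers at rest in crosswise layers (heights within 6 mm, the first along the board's y), within 0.22 rad of square, centred lengthwise within 15 mm, their centres 23 to 39 mm from the board's (third layer: at most 39 mm) (value of joint pane below 0.008 m and ((z of finger1 in the frame of board between 0.019 and 0.031 m and angle between the x axis of finger1 and the y axis of board, either way round below 0.22 rad and y of finger1 in the frame of board between -0.015 and 0.015 m and horizontal distance between finger1 and board between 0.023 and 0.039 m) or (z of finger1 in the frame of board between 0.041 and 0.053 m and angle between the x axis of finger1 and the x axis of board, either way round below 0.22 rad and x of finger1 in the frame of board between -0.015 and 0.015 m and horizontal distance between finger1 and board between 0.023 and 0.039 m) or (z of finger1 in the frame of board between 0.063 and 0.075 m and angle between the x axis of finger1 and the y axis of board, either way round below 0.22 rad and y of finger1 in the frame of board between -0.015 and 0.015 m and horizontal distance between finger1 and board below 0.039 m)) and ((z of finger2 in the frame of board between 0.019 and 0.031 m and angle between the x axis of finger2 and the y axis of board, either way round below 0.22 rad and y of finger2 in the frame of board between -0.015 and 0.015 m and horizontal distance between finger2 and board between 0.023 and 0.039 m) or (z of finger2 in the frame of board between 0.041 and 0.053 m and angle between the x axis of finger2 and the x axis of board, either way round below 0.22 rad and x of finger2 in the frame of board between -0.015 and 0.015 m and horizontal distance between finger2 and board between 0.023 and 0.039 m) or (z of finger2 in the frame of board between 0.063 and 0.075 m and angle between the x axis of finger2 and the y axis of board, either way round below 0.22 rad and y of finger2 in the frame of board between -0.015 and 0.015 m and horizontal distance between finger2 and board below 0.039 m)) and ((z of finger3 in the frame of board between 0.019 and 0.031 m and angle between the x axis of finger3 and the y axis of board, either way round below 0.22 rad and y of finger3 in the frame of board between -0.015 and 0.015 m and horizontal distance between finger3 and board between 0.023 and 0.039 m) or (z of finger3 in the frame of board between 0.041 and 0.053 m and angle between the x axis of finger3 and the x axis of board, either way round below 0.22 rad and x of finger3 in the frame of board between -0.015 and 0.015 m and horizontal distance between finger3 and board between 0.023 and 0.039 m) or (z of finger3 in the frame of board between 0.063 and 0.075 m and angle between the x axis of finger3 and the y axis of board, either way round below 0.22 rad and y of finger3 in the frame of board between -0.015 and 0.015 m and horizontal distance between finger3 and board below 0.039 m)) and ((z of finger4 in the frame of board between 0.019 and 0.031 m and angle between the x axis of finger4 and the y axis of board, either way round below 0.22 rad and y of finger4 in the frame of board between -0.015 and 0.015 m and horizontal distance between finger4 and board between 0.023 and 0.039 m) or (z of finger4 in the frame of board between 0.041 and 0.053 m and angle between the x axis of finger4 and the x axis of board, either way round below 0.22 rad and x of finger4 in the frame of board between -0.015 and 0.015 m and horizontal distance between finger4 and board between 0.023 and 0.039 m) or (z of finger4 in the frame of board between 0.063 and 0.075 m and angle between the x axis of finger4 and the y axis of board, either way round below 0.22 rad and y of finger4 in the frame of board between -0.015 and 0.015 m and horizontal distance between finger4 and board below 0.039 m)) and ((z of finger5 in the frame of board between 0.019 and 0.031 m and angle between the x axis of finger5 and the y axis of board, either way round below 0.22 rad and y of finger5 in the frame of board between -0.015 and 0.015 m and horizontal distance between finger5 and board between 0.023 and 0.039 m) or (z of finger5 in the frame of board between 0.041 and 0.053 m and angle between the x axis of finger5 and the x axis of board, either way round below 0.22 rad and x of finger5 in the frame of board between -0.015 and 0.015 m and horizontal distance between finger5 and board between 0.023 and 0.039 m) or (z of finger5 in the frame of board between 0.063 and 0.075 m and angle between the x axis of finger5 and the y axis of board, either way round below 0.22 rad and y of finger5 in the frame of board between -0.015 and 0.015 m and horizontal distance between finger5 and board below 0.039 m)) and ((z of finger6 in the frame of board between 0.019 and 0.031 m and angle between the x axis of finger6 and the y axis of board, either way round below 0.22 rad and y of finger6 in the frame of board between -0.015 and 0.015 m and horizontal distance between finger6 and board between 0.023 and 0.039 m) or (z of finger6 in the frame of board between 0.041 and 0.053 m and angle between the x axis of finger6 and the x axis of board, either way round below 0.22 rad and x of finger6 in the frame of board between -0.015 and 0.015 m and horizontal distance between finger6 and board between 0.023 and 0.039 m) or (z of finger6 in the frame of board between 0.063 and 0.075 m and angle between the x axis of finger6 and the y axis of board, either way round below 0.22 rad and y of finger6 in the frame of board between -0.015 and 0.015 m and horizontal distance between finger6 and board below 0.039 m)) and z of board in the frame of case below 0.026 m and angle between board's own z axis and vertical below 0.05 rad and linear speed of each of finger1, finger2, finger3, finger4, finger5, finger6 below 0.02 m/s); the robot touches nothing.
It fails at once if the amber jar is knocked or moved more than 3 cm (distance of jar from where it was at the start of the episode above 0.03 m or angle between jar's own z axis and vertical above 0.5 rad).
It fails at once if the measuring cup is knocked or moved more than 3 cm (distance of measure from where it was at the start of the episode above 0.03 m or angle between measure's own z axis and vertical above 0.5 rad).
It fails at once if the folded silicone cup is knocked or moved more than 3 cm (distance of folded_cup from where it was at the start of the episode above 0.03 m or angle between folded_cup's own z axis and vertical above 0.5 rad).
It fails at once if the coaster is knocked or moved more than 3 cm (distance of coaster from where it was at the start of the episode above 0.03 m or angle between coaster's own z axis and vertical above 0.5 rad).
Of finger1, finger2, finger3, finger4, finger5, finger6 only 4 to 6 are there at a start; the rules pass over those that are not, and their reading is None.
At some moment in a run one of finger1, finger2, finger3, finger4, finger5, finger6 may be knocked a few centimetres aside while the robot is not near it.
Once in a run the grip may slacken for a moment while it holds something.
It also fails if it takes over 210 s, if anything falls off the work surface, if the arm or the gripper's body presses on something with over 40 N, if the wrist force passes 120 N, or if a joint passes its speed limit or range.

ROBOT

A 7-joint arm with a two-finger parallel gripper is mounted at the origin on the work surface. World frame = base frame: x ahead of the robot, y to its left, z up, the work surface at z = 0. Lengths are in m, angles in rad, forces in N, time in s.
With the tool pointing down it reaches from about 0.35 to 0.9 m from the base axis. Payload 8.1 kg.
Tool frame: the origin (TCP) lies on the centre line of the jaws, within the pads' length; the fingertips stand 11 mm ahead of it and the grasp point (between the pads) lies 8 mm behind it (arm.nose_length is the distance from the TCP to the fingertips, in m); z points along the fingers, y is the line along which they close (so a half turn about z gives the same grasp; the last joint's range is limited). The gripper opens to 92 mm and grips with 3 to 60 N. Pads are 19 mm wide; open, the fingers measure 130 mm over their backs; the gripper's body (75 mm by 190 mm) begins 47 mm behind the grasp point.
Start: joints at [-1.24, 0.434, 0.025, 1.573, -0.012, 1.134, -0.075], TCP at [0.263, 0.567, 0.238] pointing down, gripper open.
Joint ranges: [-2.62, 2.62], [-0.44, 2.09], [-1.27, 1.32], [0.08, 2.57], [-1.32, 4.46], [0.12, 2], [-2.74, 2.74]. Speed limits (rad/s): [2.22, 2.22, 3.01, 3.01, 3.14, 3.14, 3.14].

INTERFACE

Orientations are given as a rotation vector (axis times angle).
In Python, from cell import arm gives the robot as it stands.
- The arm moves only by the tool jog_arm, never from a script. Its argument "moves" is a list of rows, each a list of 4 numbers: the shift along the tool's x, y, z in m, then the turn about the tool's z in rad. In form: [[tx, ty, tz, spin], ...]. A call has 1 to 20 rows; each row is the pose to reach, as a shift and turn from the pose commanded when the call began, along the tool's axes at that moment; what a row does not reach only later rows make up. A row lasts 1/8 s, in which the tool goes at most 62.5 mm and 10.7 degrees, less where a joint would pass 70% of its speed; a pose out of reach is approached as far as the arm can. A call with a gripper value outside its range is refused whole. "hand" is the finger opening in m, from 0 to 0.0918, set as the call begins (left out, the last holds). The fingers move at their own pace and stop on an object; "newtons" is the grip in N (left out, the last holds). Time passes only in rows, so rows that repeat a pose let the fingers close. It gives the time, the measured TCP pose, the force, the opening and the grip force at its end, in the units of the state.
- arm.observe(): the state, without advancing time (a new reading comes with each control period).
- arm.get_image(name): name is "side" or "top" or "wrist"; returns a dict with "color" (400x640x3 uint8, red, green, blue), "z_map" (400x640 float32, m along the optical axis (not along the pixel's ray), 0 where there is no reading), "fx", "fy", "cx", "cy" (pixels), "rvec" (rotation vector, rad) and "tvec" (3), from world to camera coordinates, as OpenCV has them. Camera axes: x right, y down, z forward; pixel columns grow to the right and rows downward; lengths in m; the calibration is good to about 2 mm. A picture is of the moment at which its call begins.
- arm.sign_off(): hands the job in; it is judged then, once.
The state is a dict: "clock": time; "joints": joint angles; "dq": joint speeds; "joint_efforts": joint torques, N m; "position": TCP position; "ee_rot": TCP orientation; "force": force on the tool from outside, world axes, zero at the start; "ft_torque": the same for the moment, N m; "width": opening from 0.0 (shut) to 1.0 (fully open); "gripper_force": force on a finger pad.
Only numpy, scipy, OpenCV 4.12 (cv2) and the standard library are available. Lean on these libraries where they do the work, as an engineer would, in place of code of your own. Each camera call takes 0.05 s, during which the arm holds its last target. There are 200 camera calls.

## Working session

There is one attempt and no reset: what is moved stays moved. The work goes in short steps, Python scripts to look and compute and a tool call to move; the robot and the scene stay as the last step left them, time stands still between calls to the robot, and variables do not carry over. Pictures are saved under pics/ and viewed, at most 14 in all, crops included, and the job is handed in when it is done.

Besides the shell and the picture viewer there is one more tool, called after "Call:" as name([rows], argument=value, ...), one row to a line, values as JSON. jog_arm: Moves the arm, as the interface text tells. Its arguments: {"type":"object","properties":{"moves":{"type":"array"},"hand":{"type":"number"},"newtons":{"type":"number"}},"required":["moves"]}

```bash
mkdir -p pics; ls
python3 - <<'E'
from cell import arm
import cv2
s=arm.observe();print(s)
for n in("top","side"):
    i=arm.get_image(n);cv2.imwrite(f"pics/{n}0.png",i["color"][:,:,::-1]);print({k:v for k,v in i.items() if k not in("color","z_map")})
E
```

```text
pics
{'clock': 0.0, 'joints': array([-1.23958013,  0.43524144,  0.02497446,  1.57410435, -0.01160129,
        1.13401515, -0.07506266]), 'dq': array([-1.98909333e-03,  3.94121047e-04, -4.26027276e-04, -7.54686637e-05,
       -1.28631962e-04, -5.53504964e-04,  5.91754077e-04]), 'joint_efforts': array([-1.74560125e-05, -6.67862248e+01,  9.84418429e-01, -3.14453137e+01,
       -6.05593901e-02,  4.30156023e-02,  1.57357817e-04]), 'position': array([0.26254951, 0.56662178, 0.23693072]), 'ee_rot': array([-6.76114479e-01, -3.06776476e+00,  2.52926210e-03]), 'force': array([ 0.15706048,  0.82053345, -0.11968361]), 'ft_torque': array([ 0.00192285, -0.04940604, -0.00157737]), 'gripper_force': 0.0, 'width': 1.0010843986054665}
{'fx': 384.75510149868336, 'fy': 384.75510149868336, 'cx': 321.26945215972495, 'cy': 200.6550496488338, 'rvec': array([ 2.11494068, -2.14942251,  0.13115465]), 'tvec': array([-0.0396079 ,  0.51418854,  1.12865182])}
{'fx': 520.120133354803, 'fy': 520.120133354803, 'cx': 318.326230438907, 'cy': 192.99488221652888, 'rvec': array([ 2.27625977, -0.39508599,  0.14673266]), 'tvec': array([-0.4787147 ,  0.14530671,  1.59486336])}
```

View pics/top0.png

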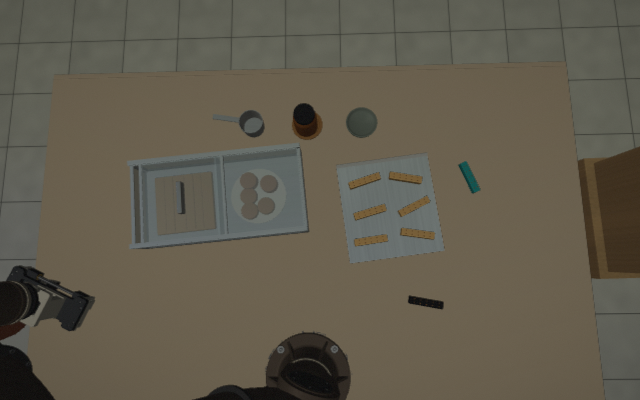

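View pics/side0.png

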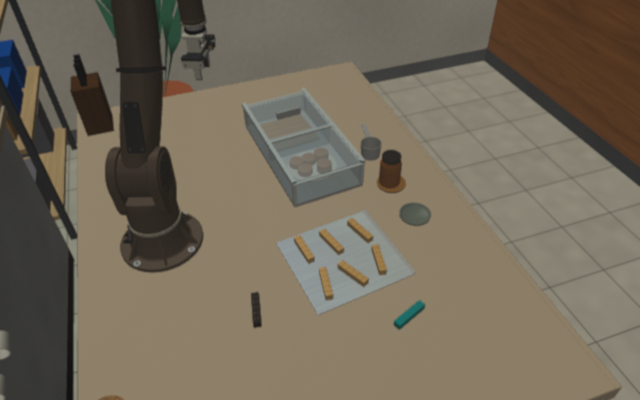

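```bash
cat > h.py <<'E'
import numpy as np, cv2
from scipy.spatial.transform import Rotation as R
from cell import arm
def cam(n,save=None):
    i=arm.get_image(n)
    if save: cv2.imwrite(f"pics/{save}.png",i["color"][:,:,::-1])
    i["R"]=R.from_rotvec(i["rvec"]).as_matrix(); i["C"]=-i["R"].T@i["tvec"]; return i
def cast(i,uv,z):
    uv=np.atleast_2d(uv).astype(float)
    d=np.c_[(uv[:,0]-i["cx"])/i["fx"],(uv[:,1]-i["cy"])/i["fy"],np.ones(len(uv))]@i["R"]
    return i["C"]+d*((z-i["C"][2])/d[:,2])[:,None]
def cloud(i):
    v,u=np.mgrid[:400,:640]; z=i["z_map"]
    c=np.stack([(u-i["cx"])/i["fx"]*z,(v-i["cy"])/i["fy"]*z,z],-1)
    p=(c-i["tvec"])@i["R"]; p[z==0]=np.nan; return p
def rect(xy):   # centre, yaw of long axis, long, short
    (cx,cy),(w,h),a=cv2.minAreaRect((np.asarray(xy)[:,:2]*1000).astype(np.float32))
    a=np.radians(a)
    if w<h: w,h,a=h,w,a+np.pi/2
    return np.array([cx,cy])/1000,(a+np.pi/2)%np.pi-np.pi/2,w/1000,h/1000
def orange(i):
    h=cv2.cvtColor(i["color"],cv2.COLOR_RGB2HSV)
    return cv2.inRange(h,(9,110,110),(26,255,255))
def fingers(i,m=None,z=.026,amin=80):
    m=orange(i) if m is None else m; out=[]
    n,l,st,c=cv2.connectedComponentsWithStats(m)
    for k in range(1,n):
        if st[k,4]<amin: continue
        v,u=np.where(l==k); out.append((*rect(cast(i,np.c_[u,v],z)),st[k,4],c[k].round()))
    return out
def tool():
    s=arm.observe(); M=R.from_rotvec(s["ee_rot"]).as_matrix(); return s["position"],M,np.arctan2(M[1,0],M[0,0]),s
def rows(targets):
    """targets (x,y,z,yaw of closing line tool-y): prints tool rows; spin chosen nearest"""
    p,M,_,s=tool(); yy=np.arctan2(M[1,1],M[0,1])
    print("at",p.round(4),"yawy",round(float(yy),3),"j7",s["joints"][6].round(2),"w",round(s["width"]*.0918,4),"F",s["force"].round(1),"t",round(s["clock"],2))
    for x,y,z,a in targets:
        d=M.T@(np.array([x,y,z])-p); sp=-((a-yy+np.pi/2)%np.pi-np.pi/2)
        print(d.round(4),round(float(sp),3))
E
python3 - <<'E'
from h import *
i=cam("top"); print("cam",i["C"])
for f in fingers(i): print(*f)
P=cloud(i)
for lo,hi in((.112,.122),(.135,.15),(.1,.112)):
    q=(P[...,2]>lo)&(P[...,2]<hi)&(P[...,1]>-.05)&(P[...,1]<.62)&(P[...,0]>.3)&(P[...,0]<.8); print(lo,q.sum(), rect(P[q]))
E
```

```text
cam [ 0.34058849 -0.07650796  1.19078109]
[ 0.57788934 -0.1808548 ] -1.2634301195864368 0.09571169281005859 0.018755569458007812 168 [364. 180.]
[ 0.58450873 -0.30611441] 1.3932530974572925 0.09419337463378906 0.01862278366088867 167 [405. 177.]
[ 0.49492032 -0.32883072] -1.1070987353047186 0.09602779388427735 0.019824104309082033 179 [414. 206.]
[ 0.47939581 -0.19421259] -1.2884141325893381 0.09544912719726563 0.01903365707397461 180 [370. 212.]
[ 0.41163803 -0.33520193] 1.417676015708028 0.09472598266601563 0.018867273330688477 187 [418. 233.]
[ 0.39359088 -0.19413686] -1.4341701707613792 0.09638735961914062 0.018843788146972656 185 [370. 240.]
0.112 8169 (array([0.58394617, 0.2311942 ]), np.float64(-1.4839956427474563), 0.5545760498046876, 0.3703965759277344)
0.135 184 (array([0.51666931, 0.34712125]), np.float64(0.07453493804772693), 0.0884916000366211, 0.015413256645202636)
0.1 6663 (array([0.57111694, 0.22910085]), np.float64(-1.4836612495830837), 0.5595628051757813, 0.3445934448242188)
```

Run:
```python
import cv2
a=cv2.imread("pics/top0.png")[140:260,120:450]
cv2.imwrite("pics/c1.png",cv2.resize(a,None,fx=2.4,fy=2.4,interpolation=cv2.INTER_CUBIC))
```

```text
(no output)
```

View pics/c1.png

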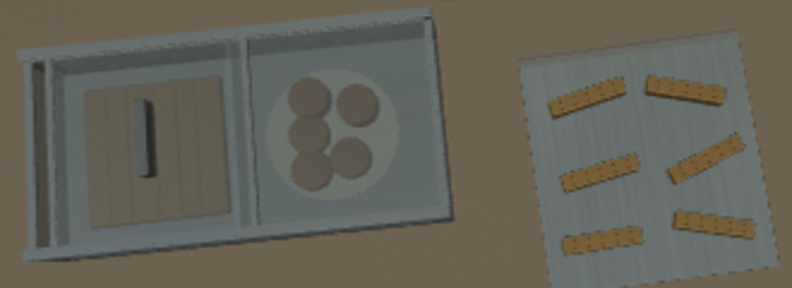

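Run:
```python
from h import *
i=cam("top")
P=cast(i,[(128.3,161.7),(300,144.2),(130,248.3),(306.5,231.7)],.117); print(P.round(3))
print(np.linalg.norm(P[0]-P[1]),np.linalg.norm(P[2]-P[3]),np.linalg.norm(P[0]-P[2]), P.mean(0), [np.arctan2(*(a-b)[[1,0]]) for a,b in((P[0],P[1]),(P[2],P[3]))])
# finger tops through depth
Q=cloud(i); m=orange(i)>0
print(np.nanpercentile(Q[m][:,2],[5,50,95]))
rows([(.5167,.3471,.25,np.pi/2+.08),(.5167,.3471,.135,np.pi/2+.08)])
```

```text
[[ 0.626  0.509  0.117]
 [ 0.668  0.009  0.117]
 [ 0.376  0.489  0.117]
 [ 0.415 -0.007  0.117]]
0.5019210142890044 0.49828848925167385 0.2510082903920731 [0.52118272 0.25018713 0.117     ] [np.float64(1.6534289678067255), np.float64(1.6484187161732144)]
[0.02202579 0.02565052 0.02927226]
at [0.2626 0.5669 0.2373] yawy 1.137 j7 -0.08 w 0.0918 F [-0.4 -0.3  1.2] t 0.2
[-0.3229 -0.0926 -0.0126] -0.514
[-0.3229 -0.0925  0.1024] -0.514
```

Call:
jog_arm([
  [-0.323,-0.0925,-0.0125,-0.514],
  [-0.323,-0.0925,-0.0125,-0.514],
  [-0.323,-0.0925,-0.0125,-0.514],
  [-0.323,-0.0925,-0.0125,-0.514],
  [-0.323,-0.0925,-0.0125,-0.514],
  [-0.323,-0.0925,-0.0125,-0.514],
  [-0.323,-0.0925,-0.0125,-0.514],
  [-0.323,-0.0925,-0.0125,-0.514],
  [-0.323,-0.0925,0.05,-0.514],
  [-0.323,-0.0925,0.103,-0.514],
  [-0.323,-0.0925,0.103,-0.514],
  [-0.323,-0.0925,0.103,-0.514],
], hand=0.06)

```text
clock: 1.7
position: [0.5167, 0.3489, 0.1365]
ee_rot: [-0.128, 3.138, 0.002]
force: [-0.1, 0.6, -0.2]
width: 0.654
gripper_force: 0.0
```

Run:
```python
from h import *
rows([(.5167,.3471,.135,np.pi/2+.08),(.5167+.205*.08,.3471-.205*.997,.135,np.pi/2+.08)])
cam("wrist","w1")
```

```text
at [0.5167 0.3489 0.1365] yawy 1.652 j7 0.97 w 0.0601 F [-0.1  0.6 -0.2] t 1.7
[ 0.0001 -0.0018  0.0015] 0.002
[ 0.0005 -0.2068  0.0013] 0.002
```

View pics/w1.png

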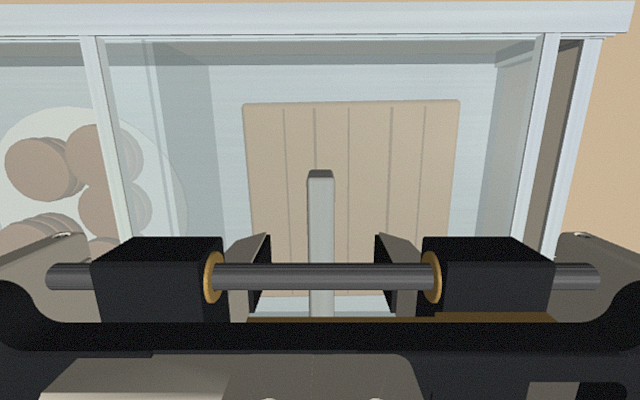

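Call:
jog_arm([
  [0,0,0,0],
  [0,0,0,0],
  [0,0,0,0],
  [0,0,0,0],
  [0,-0.03,0,0],
  [0,-0.06,0,0],
  [0,-0.09,0,0],
  [0,-0.12,0,0],
  [0,-0.15,0,0],
  [0,-0.18,0,0],
  [0,-0.195,0,0],
  [0,-0.2,0,0],
  [0,-0.204,0,0],
  [0,-0.204,0,0],
], hand=0.0, newtons=20)

```text
clock: 3.5
position: [0.5339, 0.1446, 0.1349]
ee_rot: [-0.127, 3.138, 0.0]
force: [5.4, 0.3, -2.4]
width: 0.15
gripper_force: 20.0
```

Call:
jog_arm([
  [0,-0.003,0,0],
  [0,-0.006,0,0],
  [0,-0.009,0,0],
  [0,-0.009,0,0],
])

```text
clock: 4.0
position: [0.5339, 0.144, 0.1349]
ee_rot: [-0.137, 3.136, 0.014]
force: [5.0, 24.3, -10.4]
width: 0.149
gripper_force: 20.0
```

Call:
jog_arm([
  [0,-0.001,0,0],
  [0,-0.001,0,0],
  [0,-0.001,0,0],
  [0,0,-0.03,0],
  [0,0,-0.08,0],
  [0,0,-0.12,0],
  [0,0,-0.12,0],
], hand=0.05)

```text
clock: 4.88
position: [0.5351, 0.1351, 0.2578]
ee_rot: [-0.124, 3.135, 0.002]
force: [-0.3, -0.6, 0.2]
width: 0.549
gripper_force: 0.0
```

Run:
```python
from h import *
a=-1.263
rows([(.578,-.181,.15,a+np.pi/2),(.578,-.181,.03,a+np.pi/2)])
i=cam("top","top1")
P=cloud(i)
q=(P[...,2]>.135)&(P[...,2]<.15)&(P[...,1]>0)&(P[...,1]<.3)&(P[...,0]>.4)&(P[...,0]<.7);print(q.sum(),rect(P[q]) if q.any() else 0)
cv2.imwrite("pics/c2.png",cv2.resize(i["color"][130:270,110:450,::-1],None,fx=2.3,fy=2.3,interpolation=cv2.INTER_CUBIC))
```

```text
at [0.5351 0.1351 0.2578] yawy 1.65 j7 1.31 w 0.0504 F [-0.3 -0.6  0.2] t 4.88
[-0.0172 -0.3186  0.1075] 1.342
[-0.0166 -0.3187  0.2275] 1.342
95 (array([0.51515088, 0.14165912]), np.float64(0.07253876565265793), 0.05142345809936524, 0.014786590576171875)
```

View pics/c2.png

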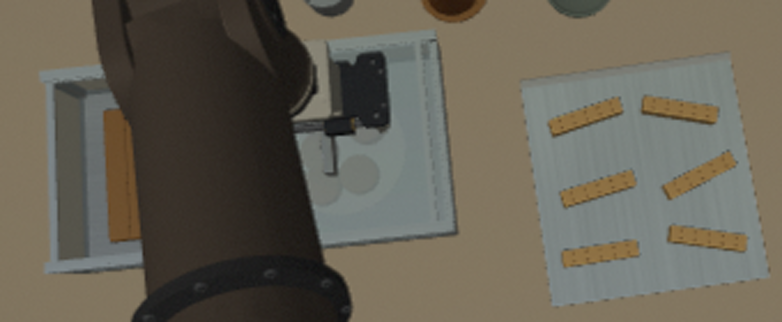

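Call:
jog_arm([
  [-0.017,-0.3185,0.08,1.342],
  [-0.017,-0.3185,0.08,1.342],
  [-0.017,-0.3185,0.08,1.342],
  [-0.017,-0.3185,0.08,1.342],
  [-0.017,-0.3185,0.08,1.342],
  [-0.017,-0.3185,0.08,1.342],
  [-0.017,-0.3185,0.1,1.342],
  [-0.017,-0.3185,0.12,1.342],
  [-0.017,-0.3185,0.17,1.342],
  [-0.0165,-0.3185,0.21,1.342],
  [-0.0165,-0.3185,0.2275,1.342],
  [-0.0165,-0.3185,0.2275,1.342],
  [-0.0165,-0.3185,0.2275,1.342],
], hand=0.05)

```text
clock: 6.55
position: [0.5766, -0.1815, 0.0284]
ee_rot: [1.853, 2.535, 0.001]
force: [0.6, 0.3, 0.9]
width: 0.544
gripper_force: 0.0
```

```bash
sed -i 's|sp=-((a-yy+np.pi/2)%np.pi-np.pi/2)|sp=-((a-yy+np.pi)%(2*np.pi)-np.pi)|' h.py
python3 - <<'E'
from h import *
i=cam("top","top2")
# board edges: tan mask inside bay, cast at board top
h=cv2.cvtColor(i["color"],cv2.COLOR_RGB2HSV)
roi=np.zeros((400,640),np.uint8)
roi[150:245,135:220]=1
print(h[205,190],h[205,142])
b=h[:,:,1].copy(); m=((b>90)&(roi>0)).astype(np.uint8)*255
n,l,st,c=cv2.connectedComponentsWithStats(m); k=1+np.argmax(st[1:,4]); v,u=np.where(l==k)
print(st[k],rect(cast(i,np.c_[u,v],.034)))
rows([(.578,-.181,.03,-1.263+np.pi/2)])
cam("wrist","w2")
cv2.imwrite("pics/c3.png",cv2.resize(i["color"][130:270,110:310,::-1],None,fx=4,fy=4,interpolation=cv2.INTER_CUBIC))
E
```

```text
[ 16 148 107] [28 36 85]
[ 155  172   57   63 3112] (array([0.51493402, 0.37623697]), np.float64(0.09913845190988302), 0.17800448608398436, 0.16853814697265626)
at [ 0.5769 -0.1815  0.0287] yawy 0.309 j7 0.81 w 0.0501 F [-0.1 -0.4  1. ] t 6.6
[ 0.0001  0.0012 -0.0013] 0.001
```

View pics/c3.png

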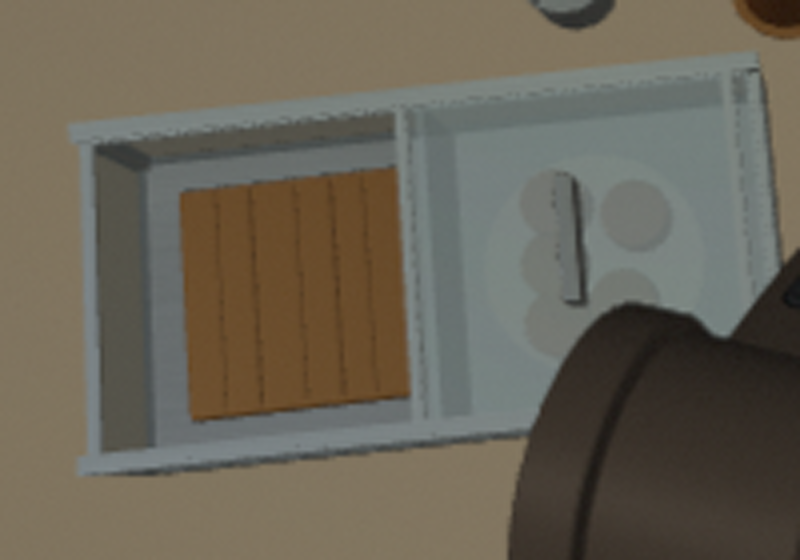

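```bash
cat > bd.py <<'E'
from h import *
def board(i,pr=True):
    h=cv2.cvtColor(i["color"],cv2.COLOR_RGB2HSV)
    m=np.zeros((400,640),np.uint8); m[150:245,135:220]=(h[150:245,135:220,1]>90)*255
    n,l,st,c=cv2.connectedComponentsWithStats(m); k=1+np.argmax(st[1:,4]); m=l==k
    x0,y0,w,hh=st[k,:4]
    vs=np.arange(y0+8,y0+hh-8); us=np.arange(x0+6,x0+w-8)
    L=cast(i,np.c_[[np.where(m[v])[0][0]-.5 for v in vs],vs],.034)[:,:2]
    T=cast(i,np.c_[us,[np.where(m[:,u])[0][0]-.5 for u in us]],.034)[:,:2]
    B=cast(i,np.c_[us,[np.where(m[:,u])[0][-1]+.5 for u in us]],.034)[:,:2]
    def fit(P):
        vx,vy,x,y=cv2.fitLine((P*1000).astype(np.float32),cv2.DIST_HUBER,0,.1,.01).ravel(); return np.array([x,y])/1000,np.arctan2(vy,vx)%np.pi
    fl,ft,fb=fit(L),fit(T),fit(B)
    yaw=np.mean([((fl[1]+np.pi/2)%np.pi)-np.pi/2, ft[1]-np.pi/2, fb[1]-np.pi/2])
    ex=np.array([np.cos(yaw),np.sin(yaw)]); ey=np.array([-ex[1],ex[0]])
    cx=(ft[0]@ex+fb[0]@ex)/2; cy=fl[0]@ey-.09; C=cx*ex+cy*ey
    if pr: print("yaws",((fl[1]+np.pi/2)%np.pi)-np.pi/2,ft[1]-np.pi/2,fb[1]-np.pi/2,"width",ft[0]@ex-fb[0]@ex,"C",C)
    return C,yaw
if __name__=="__main__":
    C,yaw=board(cam("top"))
    ex=np.array([np.cos(yaw),np.sin(yaw)])
    for s in(1,-1): print("L1",(C+s*.031*ex).round(4))
E
python3 bd.py
```

```text
yaws 0.09716201 0.095592976 0.10174692 width 0.17805025 C [0.5155466  0.37071377]
L1 [0.5464 0.3738]
L1 [0.4847 0.3677]
```

Run:
```python
from h import *
rows([(.5464,.3738,.23,.098),(.5464,.3738,.1,.098)])
```

```text
at [ 0.5768 -0.1813  0.0286] yawy 0.309 j7 0.81 w 0.0502 F [-0.4 -0.  -0.3] t 6.7
[ 0.5379  0.1402 -0.2016] 0.211
[ 0.538   0.14   -0.0716] 0.211
```

Call:
jog_arm([
  [0,0,0,0],
  [0,0,0,0],
  [0,0,0,0],
  [0,0,0,0],
  [0,0,-0.06,0],
  [0,0,-0.12,0],
  [0.03,0.008,-0.17,0],
  [0.08,0.02,-0.2,0.05],
  [0.14,0.036,-0.2,0.1],
  [0.2,0.052,-0.2,0.15],
  [0.26,0.068,-0.2,0.211],
  [0.32,0.083,-0.2,0.211],
  [0.38,0.099,-0.2,0.211],
  [0.44,0.114,-0.2,0.211],
  [0.49,0.127,-0.2,0.211],
  [0.52,0.135,-0.2,0.211],
  [0.538,0.14,-0.2,0.211],
  [0.538,0.14,-0.15,0.211],
  [0.538,0.14,-0.1,0.211],
  [0.538,0.14,-0.1,0.211],
], hand=0.0, newtons=15)

```text
clock: 9.2
position: [0.5437, 0.3715, 0.1238]
ee_rot: [-2.111, -2.325, 0.012]
force: [0.1, 0.2, 0.5]
width: 0.237
gripper_force: 15.0
```

Run:
```python
from h import *
rows([(.5464,.3738,.1,.098),(.5464,.3738,.0645,.098)])
cam("wrist","w3")
```

```text
at [0.5437 0.3715 0.1238] yawy 0.097 j7 -0.38 w 0.0218 F [0.1 0.2 0.5] t 9.2
[0.0022 0.0031 0.0237] -0.001
[0.0023 0.0033 0.0592] -0.001
```

View pics/w3.png

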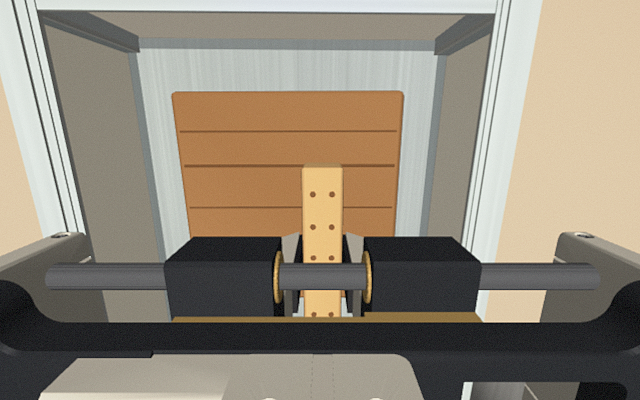

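Call:
jog_arm([
  [0.002,0.002,0,0],
  [0.002,0.002,0.02,0],
  [0.002,0.002,0.04,0],
  [0.002,0.002,0.05,0],
  [0.002,0.002,0.05,0],
  [0.002,0.002,0.05,0],
])

```text
clock: 10.0
position: [0.5479, 0.3764, 0.0779]
ee_rot: [2.11, 2.327, 0.001]
force: [-0.2, -0.1, -0.1]
width: 0.239
gripper_force: 15.0
```

Call:
jog_arm([
  [-0.0024,-0.0018,0.006,0],
  [-0.0024,-0.0018,0.01,0],
  [-0.0024,-0.0018,0.0135,0],
  [-0.0024,-0.0018,0.0135,0],
  [-0.0024,-0.0018,0.0135,0],
])

```text
clock: 10.62
position: [0.5461, 0.3737, 0.0638]
ee_rot: [2.11, 2.327, 0.0]
force: [0.7, 0.1, 0.3]
width: 0.239
gripper_force: 15.0
```

Call:
jog_arm([
  [0,0,0.001,0],
  [0,0,0.002,0],
  [0,0,0.002,0],
  [0,0,0.002,0],
])

```text
clock: 11.12
position: [0.5459, 0.3736, 0.0617]
ee_rot: [-2.11, -2.328, 0.0]
force: [-0.2, 0.1, -0.8]
width: 0.234
gripper_force: 15.0
```

Call:
jog_arm([
  [0,0,0.001,0],
  [0,0,0.002,0],
  [0,0,0.0025,0],
  [0,0,0.0025,0],
])

```text
clock: 11.62
position: [0.5459, 0.3736, 0.0591]
ee_rot: [-2.11, -2.327, 0.0]
force: [0.2, 0.1, -0.8]
width: 0.233
gripper_force: 15.0
```

Run:
```python
from h import *
rows([(.4794,-.1942,.23,-1.288+np.pi/2),(.4794,-.1942,.029,-1.288+np.pi/2)])
```

```text
at [0.5459 0.3736 0.0591] yawy 0.098 j7 -0.36 w 0.0214 F [ 0.2  0.1 -0.8] t 11.62
[-0.5586 -0.1217 -0.1708] -0.185
[-0.5586 -0.1217  0.0302] -0.185
```

Call:
jog_arm([
  [0,0,0,0],
  [0,0,0,0],
  [0,0,0,0],
  [0,0,-0.02,0],
  [0,0,-0.07,0],
  [0,0,-0.12,0],
  [0,0,-0.17,0],
  [-0.05,-0.011,-0.17,0],
  [-0.1,-0.022,-0.17,0],
  [-0.16,-0.035,-0.17,-0.05],
  [-0.22,-0.048,-0.17,-0.1],
  [-0.28,-0.061,-0.17,-0.15],
  [-0.34,-0.074,-0.17,-0.185],
  [-0.4,-0.087,-0.17,-0.185],
  [-0.46,-0.1,-0.17,-0.185],
  [-0.51,-0.111,-0.15,-0.185],
  [-0.545,-0.119,-0.1,-0.185],
  [-0.5585,-0.1215,-0.07,-0.185],
  [-0.5585,-0.1215,-0.05,-0.185],
  [-0.5585,-0.1215,-0.05,-0.185],
], hand=0.044)

```text
clock: 14.12
position: [0.4791, -0.1941, 0.1092]
ee_rot: [-1.886, -2.511, 0.001]
force: [-0.6, 0.1, -0.1]
width: 0.481
gripper_force: 0.0
```

```bash
cat > look.py <<'E'
import sys
from bd import *
def bay(i,z,save=None):
    """biscuits in the bay by brightness/colour + height; report each in board frame"""
    C,yaw=BOARD
    h=cv2.cvtColor(i["color"],cv2.COLOR_RGB2HSV)
    m=cv2.inRange(h,(9,90,135),(28,255,255)); m[:,225:]=0; m[:150]=0; m[250:]=0
    c,s=np.cos(yaw),np.sin(yaw)
    for f in fingers(i,m,z,60):
        d=f[0]-C; print("bay",(f[0]).round(4),"bf",np.round([c*d[0]+s*d[1],-s*d[0]+c*d[1]],4),"yaw-rel",round(f[1]-yaw,3),"size",np.round(f[2:4],3),f[4],f[5])
    P=cloud(i)[m>0]; print("z",np.nanpercentile(P[:,2],[10,50,90]).round(3) if len(P) else None)
BOARD=(np.array([.5155,.3707]),.098)
if __name__=="__main__":
    i=cam("top",sys.argv[2] if len(sys.argv)>2 else None); bay(i,float(sys.argv[1]))
    m=orange(i); m[:,:320]=0
    for f in fingers(i,m): print("sheet",f[0].round(4),round(f[1],3),np.round(f[2:4],3),f[4])
E
python3 look.py .056 top3
python3 - <<'E'
import cv2
cv2.imwrite("pics/c4.png",cv2.resize(cv2.imread("pics/top3.png")[130:270,110:450],None,fx=2.3,fy=2.3,interpolation=cv2.INTER_CUBIC))
E
```

```text
bay [0.5462 0.3727] bf [ 0.0308 -0.0011] yaw-rel -1.576 size [0.092 0.019] 154 [182. 192.]
z [0.053 0.056 0.059]
sheet [ 0.5047 -0.3476] -1.183 [0.053 0.02 ] 97
sheet [ 0.4596 -0.3403] -1.51 [0.082 0.019] 167
```

View pics/c4.png

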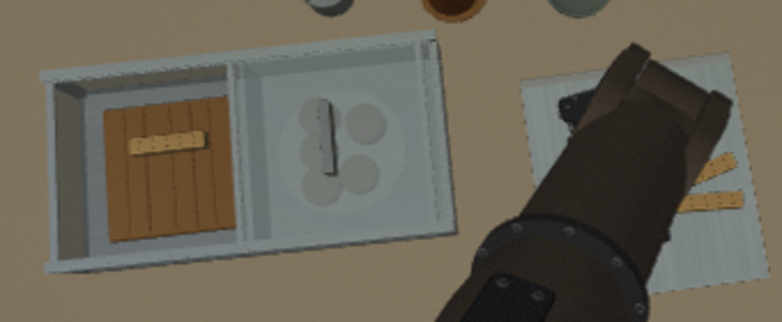

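Call:
jog_arm([
  [0,0,0.04,0],
  [0,0,0.07,0],
  [0,0,0.08,0],
  [0,0,0.08,0],
  [0,0,0.08,0],
])

```text
clock: 14.8
position: [0.4806, -0.1943, 0.0306]
ee_rot: [1.885, 2.511, 0.002]
force: [0.9, -0.3, 0.9]
width: 0.479
gripper_force: 0.0
```

Run:
```python
from h import *
rows([(.4847,.3677,.23,.098),(.4847,.3677,.0592,.098)])
```

```text
at [ 0.4806 -0.1943  0.0306] yawy 0.283 j7 0.93 w 0.0439 F [ 0.9 -0.3  0.9] t 14.8
[ 0.5383  0.1612 -0.1996] 0.185
[ 0.5385  0.1609 -0.0288] 0.185
```

Call:
jog_arm([
  [0,0,0.0015,0],
  [0,0,0.0015,0],
  [0,0,0.0015,0],
  [0,0,0.0015,0],
  [0,0,0.0015,0],
  [0,0,-0.06,0],
  [0,0,-0.12,0],
  [0.03,0.009,-0.17,0],
  [0.08,0.024,-0.2,0.05],
  [0.14,0.042,-0.2,0.1],
  [0.2,0.06,-0.2,0.15],
  [0.26,0.078,-0.2,0.185],
  [0.32,0.096,-0.2,0.185],
  [0.38,0.114,-0.2,0.185],
  [0.44,0.132,-0.2,0.185],
  [0.49,0.147,-0.2,0.185],
  [0.525,0.157,-0.2,0.185],
  [0.5383,0.161,-0.17,0.185],
  [0.5383,0.161,-0.12,0.185],
  [0.5383,0.161,-0.1,0.185],
], hand=0.0)

```text
clock: 17.3
position: [0.4823, 0.3669, 0.126]
ee_rot: [-2.109, -2.328, 0.007]
force: [-0.6, 0.7, 0.1]
width: 0.236
gripper_force: 15.0
```

Call:
jog_arm([
  [0,0,0,0],
  [0,0,0,0],
  [0,0,0,0],
])

```text
clock: 17.68
position: [0.4847, 0.3682, 0.1306]
ee_rot: [2.11, 2.327, 0.004]
force: [-0.2, 0.6, -0.5]
width: 0.238
gripper_force: 15.0
```

Run:
```python
from h import *
rows([(.4847,.3677,.0602,.098)])
```

```text
at [0.4847 0.3682 0.1306] yawy 0.098 j7 -0.44 w 0.0218 F [-0.2  0.6 -0.5] t 17.68
[-0.0006 -0.0001  0.0704] -0.0
```

Call:
jog_arm([
  [-0.0005,0,0.04,0],
  [-0.0005,0,0.06,0],
  [-0.0005,0,0.065,0],
  [-0.0005,0,0.067,0],
  [-0.0005,0,0.069,0],
  [-0.0005,0,0.0705,0],
  [-0.0005,0,0.0705,0],
  [-0.0005,0,0.0705,0],
])

```text
clock: 18.68
position: [0.4841, 0.3674, 0.0589]
ee_rot: [2.11, 2.327, 0.0]
force: [-0.1, -0.6, -1.0]
width: 0.241
gripper_force: 15.0
```

Run:
```python
from h import *
rows([(.4847,.3677,.23,.098),(.3936,-.1941,.1,-1.434+np.pi/2),(.3936,-.1941,.024,-1.434+np.pi/2)])
```

```text
at [0.4841 0.3674 0.0589] yawy 0.098 j7 -0.41 w 0.0221 F [-0.1 -0.6 -1. ] t 18.68
[ 0.0003  0.0007 -0.1711] -0.0
[-0.5499 -0.1449 -0.0412] -0.039
[-0.5499 -0.145   0.0348] -0.039
```

Call:
jog_arm([
  [0,0,0,0],
  [0,0,0,0],
  [0,0,0,0],
  [0,0,-0.02,0],
  [0,0,-0.07,0],
  [0,0,-0.12,0],
  [0,0,-0.17,0],
  [-0.05,-0.013,-0.17,0],
  [-0.1,-0.026,-0.17,0],
  [-0.16,-0.042,-0.17,0],
  [-0.22,-0.058,-0.17,0],
  [-0.28,-0.074,-0.17,0],
  [-0.34,-0.09,-0.17,-0.039],
  [-0.4,-0.105,-0.17,-0.039],
  [-0.46,-0.121,-0.17,-0.039],
  [-0.51,-0.135,-0.15,-0.039],
  [-0.54,-0.142,-0.1,-0.039],
  [-0.55,-0.145,-0.06,-0.039],
  [-0.55,-0.145,-0.04,-0.039],
  [-0.55,-0.145,-0.04,-0.039],
], hand=0.044)

```text
clock: 21.18
position: [0.3924, -0.1942, 0.0978]
ee_rot: [-2.064, -2.365, 0.002]
force: [-0.1, 0.1, -0.1]
width: 0.482
gripper_force: 0.0
```

```bash
python3 look.py .056 top4
python3 - <<'E'
from h import *
rows([(.3936,-.1941,.024,-1.434+np.pi/2)])
E
```

```text
bay [0.4816 0.3824] bf [-0.0325  0.015 ] yaw-rel -1.561 size [0.06  0.015] 73 [177. 213.]
z [0.052 0.056 0.058]
sheet [ 0.5843 -0.3066] 1.39 [0.096 0.019] 192
sheet [ 0.5007 -0.3386] -1.183 [0.073 0.019] 146
sheet [ 0.461  -0.3577] -1.511 [0.048 0.018] 84
at [ 0.3931 -0.1944  0.0987] yawy 0.136 j7 0.85 w 0.044 F [-0.8 -0.4  0.1] t 21.23
[0.0002 0.0006 0.0747] -0.0
```

Run:
```python
import cv2
cv2.imwrite("pics/c5.png",cv2.resize(cv2.imread("pics/top4.png")[130:270,110:450],None,fx=2.3,fy=2.3,interpolation=cv2.INTER_CUBIC))
```

```text
(no output)
```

View pics/c5.png

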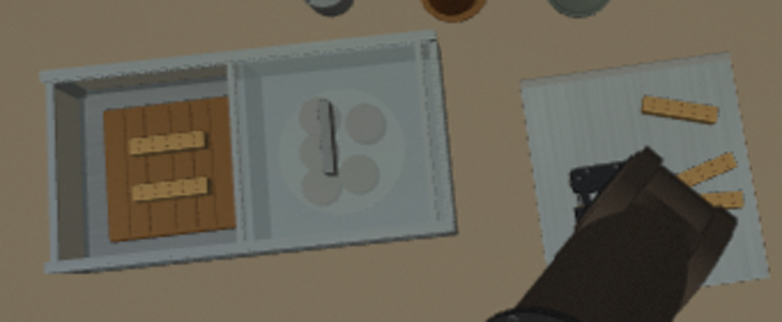

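Call:
jog_arm([
  [0,0.0005,0.04,0],
  [0,0.0005,0.07,0],
  [0,0.0005,0.076,0],
  [0,0.0005,0.076,0],
  [0,0.0005,0.076,0],
])

```text
clock: 21.85
position: [0.3949, -0.1944, 0.024]
ee_rot: [2.063, 2.367, 0.002]
force: [-0.0, -0.2, -0.5]
width: 0.476
gripper_force: 0.0
```

```bash
sed -i 's/(9,90,135)/(9,90,122)/' look.py
python3 - <<'E'
from h import *
rows([(.5125,.4016,.23,1.669)])
E
```

```text
at [ 0.3949 -0.1944  0.024 ] yawy 0.137 j7 0.99 w 0.0437 F [-0.  -0.2 -0.5] t 21.85
[ 0.5742  0.1984 -0.2061] -1.532
```

Call:
jog_arm([
  [0,0,0.001,0],
  [0,0,0.001,0],
  [0,0,0.001,0],
  [0,0,0.001,0],
  [0,0,0.001,0],
  [0,0,-0.06,0],
  [0,0,-0.12,0],
  [0.03,0.01,-0.17,-0.1],
  [0.09,0.031,-0.2,-0.25],
  [0.15,0.052,-0.2,-0.4],
  [0.21,0.073,-0.2,-0.55],
  [0.27,0.093,-0.2,-0.7],
  [0.33,0.114,-0.2,-0.85],
  [0.39,0.135,-0.2,-1.0],
  [0.45,0.155,-0.2,-1.15],
  [0.5,0.173,-0.2,-1.3],
  [0.55,0.19,-0.2,-1.4],
  [0.574,0.1985,-0.17,-1.532],
  [0.574,0.1985,-0.14,-1.532],
  [0.574,0.1985,-0.12,-1.532],
], hand=0.0)

```text
clock: 24.35
position: [0.5115, 0.4012, 0.1405]
ee_rot: [0.155, -3.136, 0.003]
force: [0.0, -0.2, 0.5]
width: 0.238
gripper_force: 15.0
```

Call:
jog_arm([
  [0,0,0,0],
  [0,0,0,0],
  [0,0,0,0],
])

```text
clock: 24.72
position: [0.5128, 0.4019, 0.144]
ee_rot: [-0.154, 3.136, 0.002]
force: [0.4, 0.4, -0.4]
width: 0.241
gripper_force: 15.0
```

Run:
```python
from h import *
rows([(.5125,.4016,.0755,1.669)])
```

```text
at [0.5128 0.4019 0.144 ] yawy 1.669 j7 1.04 w 0.0221 F [ 0.4  0.4 -0.4] t 24.73
[ 0.0005 -0.0003  0.0685] -0.0
```

Call:
jog_arm([
  [0.0005,0,0.04,0],
  [0.0005,0,0.055,0],
  [0.0005,0,0.062,0],
  [0.0005,0,0.066,0],
  [0.0005,0,0.068,0],
  [0.0005,0,0.068,0],
  [0.0005,0,0.068,0],
])

```text
clock: 25.6
position: [0.512, 0.4017, 0.0752]
ee_rot: [-0.154, 3.137, 0.001]
force: [0.6, -0.5, -0.7]
width: 0.238
gripper_force: 15.0
```

Run:
```python
from h import *
rows([(.5845,-.3063,.1,1.391-np.pi/2)])
```

```text
at [0.512  0.4017 0.0752] yawy 1.669 j7 1.05 w 0.0218 F [ 0.6 -0.5 -0.7] t 25.6
[-0.0029 -0.7116 -0.0251] 1.849
```

Call:
jog_arm([
  [0,0,0,0],
  [0,0,0,0],
  [0,0,0,0],
  [0,0,-0.02,0],
  [0,0,-0.07,0],
  [0,0,-0.12,0],
  [0,-0.04,-0.15,0.1],
  [0,-0.1,-0.15,0.25],
  [0,-0.16,-0.15,0.4],
  [0,-0.22,-0.15,0.55],
  [0,-0.28,-0.15,0.7],
  [0,-0.34,-0.15,0.85],
  [0,-0.4,-0.15,1.0],
  [0,-0.46,-0.15,1.15],
  [0,-0.52,-0.15,1.3],
  [0,-0.58,-0.15,1.45],
  [-0.001,-0.64,-0.13,1.6],
  [-0.002,-0.69,-0.1,1.75],
  [-0.003,-0.7116,-0.06,1.849],
  [-0.003,-0.7116,-0.04,1.849],
], hand=0.044)

```text
clock: 28.1
position: [0.583, -0.3079, 0.1125]
ee_rot: [-2.414, -2.008, 0.003]
force: [0.6, -0.6, 0.1]
width: 0.477
gripper_force: 0.0
```

```bash
python3 look.py .078 top5
python3 - <<'E'
from h import *
rows([(.5845,-.3063,.023,1.391-np.pi/2)])
E
```

```text
bay [0.5126 0.4017] bf [0.0001 0.0311] yaw-rel 0.003 size [0.097 0.021] 229 [169. 202.]
bay [0.5439 0.3492] bf [ 0.0261 -0.0242] yaw-rel -1.569 size [0.066 0.02 ] 148 [187. 191.]
bay [0.4834 0.3435] bf [-0.0346 -0.0239] yaw-rel -1.569 size [0.066 0.02 ] 154 [188. 211.]
z [0.053 0.058 0.079]
sheet [ 0.5985 -0.8804] 0.037 [0.064 0.055] 164
sheet [ 0.46   -0.8671] 0.017 [0.202 0.024] 452
sheet [ 0.502  -0.3412] -1.176 [0.067 0.02 ] 93
sheet [ 0.4591 -0.3329] -1.516 [0.097 0.02 ] 210
sheet [ 0.2832 -0.9082] 1.557 [0.1   0.017] 120
at [ 0.5827 -0.3055  0.1106] yawy -0.179 j7 0.67 w 0.0444 F [-1.7  0.1 -1.8] t 28.15
[-0.0006  0.0023  0.0876] 0.0
```

Call:
jog_arm([
  [-0.0005,0.001,0.04,0],
  [-0.0005,0.001,0.07,0],
  [-0.0005,0.001,0.088,0],
  [-0.0005,0.001,0.088,0],
  [-0.0005,0.001,0.088,0],
])

```text
clock: 28.78
position: [0.5862, -0.3072, 0.0282]
ee_rot: [2.41, 2.013, 0.001]
force: [-0.4, 0.3, -0.4]
width: 0.478
gripper_force: 0.0
```

Run:
```python
from h import *
rows([(.5185,.3399,.23,1.669)])
```

```text
at [ 0.5862 -0.3072  0.0282] yawy -0.179 j7 0.73 w 0.0439 F [-0.4  0.3 -0.4] t 28.77
[ 0.6246 -0.1817 -0.2024] -1.848
```

Call:
jog_arm([
  [0,0,0.005,0],
  [0,0,0.005,0],
  [0,0,0.005,0],
  [0,0,0.005,0],
  [0,0,0.005,0],
  [0,0,-0.06,0],
  [0,0,-0.12,-0.1],
  [0.05,-0.015,-0.17,-0.25],
  [0.11,-0.032,-0.2,-0.4],
  [0.17,-0.05,-0.2,-0.55],
  [0.23,-0.067,-0.2,-0.7],
  [0.29,-0.084,-0.2,-0.85],
  [0.35,-0.102,-0.2,-1.0],
  [0.41,-0.119,-0.2,-1.15],
  [0.47,-0.137,-0.2,-1.3],
  [0.53,-0.154,-0.2,-1.45],
  [0.58,-0.169,-0.2,-1.6],
  [0.61,-0.178,-0.2,-1.75],
  [0.6246,-0.1817,-0.17,-1.848],
  [0.6246,-0.1817,-0.12,-1.848],
], hand=0.0)

```text
clock: 31.28
position: [0.519, 0.3427, 0.1472]
ee_rot: [-0.159, 3.134, 0.005]
force: [0.7, 0.8, -0.5]
width: 0.242
gripper_force: 15.0
```

Call:
jog_arm([
  [0,0,0,0],
  [0,0,0,0],
  [0,0,0,0],
])

```text
clock: 31.65
position: [0.5197, 0.3403, 0.149]
ee_rot: [-0.151, 3.135, 0.003]
force: [0.8, -0.3, -0.4]
width: 0.24
gripper_force: 15.0
```

Run:
```python
from h import *
rows([(.5185,.3399,.0755,1.669)])
```

```text
at [0.5197 0.3403 0.149 ] yawy 1.667 j7 1.12 w 0.0221 F [ 0.8 -0.3 -0.4] t 31.65
[ 0.0015 -0.0004  0.0735] -0.002
```

Call:
jog_arm([
  [0.0012,0,0.04,0],
  [0.0012,0,0.055,0],
  [0.0012,0,0.065,0],
  [0.0012,0,0.07,0],
  [0.0012,0,0.073,0],
  [0.0012,0,0.073,0],
  [0.0012,0,0.073,0],
])

```text
clock: 32.52
position: [0.5175, 0.34, 0.0741]
ee_rot: [-0.152, 3.137, 0.001]
force: [0.0, -1.0, -0.4]
width: 0.239
gripper_force: 15.0
```

Run:
```python
from h import *
rows([(.459,-.333,.2,-1.516+np.pi/2)])
```

```text
at [0.5175 0.34   0.0741] yawy 1.668 j7 1.14 w 0.0219 F [ 0.  -1.  -0.4] t 32.52
[ 0.1234 -0.6641 -0.1262] 1.613
```

Call:
jog_arm([
  [0,0,0,0],
  [0,0,0,0],
  [0,0,0,0],
  [0,0,-0.02,0],
  [0,0,-0.07,0],
  [0,0,-0.12,0],
  [0.03,-0.04,-0.15,0.1],
  [0.05,-0.1,-0.15,0.25],
  [0.08,-0.16,-0.15,0.4],
  [0.1,-0.22,-0.15,0.55],
  [0.12,-0.28,-0.15,0.7],
  [0.12,-0.34,-0.15,0.85],
  [0.12,-0.39,-0.15,1.0],
  [0.12,-0.39,-0.15,1.2],
  [0.12,-0.39,-0.15,1.35],
  [0.12,-0.39,-0.15,1.35],
], hand=0.044)

```text
clock: 34.52
position: [0.4356, -0.06, 0.2238]
ee_rot: [1.841, 2.546, 0.0]
force: [0.1, 0.7, 0.5]
width: 0.48
gripper_force: 0.0
```

```bash
python3 look.py .078 top6
python3 - <<'E'
from h import *
a=cv2.imread("pics/top6.png");b=cv2.resize(a[130:270,110:450],None,fx=2.3,fy=2.3,interpolation=cv2.INTER_CUBIC)
b[200:,:0]=0
cv2.imwrite("pics/c6.png",b)
E
```

```text
bay [0.5176 0.3551] bf [ 0.0006 -0.0158] yaw-rel -0.006 size [0.096 0.05 ] 309 [186. 201.]
bay [0.5122 0.4013] bf [-0.0003  0.0308] yaw-rel -0.052 size [0.096 0.018] 184 [169. 202.]
z [0.055 0.077 0.08 ]
sheet [ 0.4837 -0.3312] -1.492 [0.097 0.069] 402
```

View pics/c6.png

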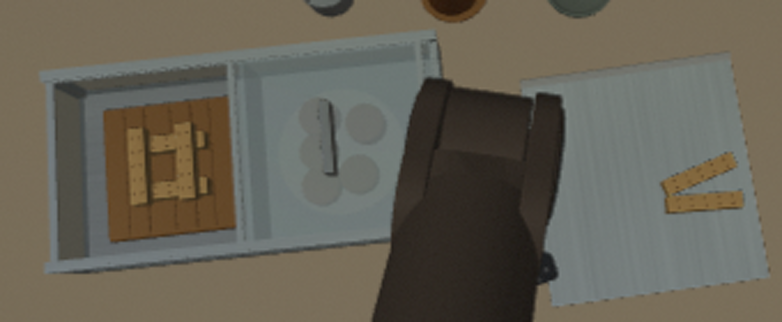

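Run:
```python
from h import *
i=cam("top"); m=orange(i); m[:,:380]=0;m[:,470:]=0
C=[];Ee=[]
for u in range(380,470):
    v=np.where(m[:,u])[0]
    if len(v)<3: continue
    r=np.split(v,np.where(np.diff(v)>1)[0]+1)
    if len(r)==2 and min(len(r[0]),len(r[1]))>4: C.append((u,r[0].mean()));Ee.append((u,r[1].mean()))
v,u=np.where(m); W=cast(i,np.c_[u,v],.026)[:,:2]
print(len(C))
for n,p in(("C",C),("E",Ee)):
    q=cast(i,np.array(p),.026)[:,:2]; vx,vy,x,y=cv2.fitLine((q*1000).astype(np.float32),cv2.DIST_HUBER,0,.1,.01).ravel()
    if vy>0: vx,vy=-vx,-vy
    d=np.array([vx,vy]);o=np.array([x,y])/1000
    per=np.abs((W-o)@np.array([-vy,vx])); s=((W-o)@d)[per<.006]
    # far end from max s
    e=o+s.max()*d; print(n,"yaw",np.arctan2(vy,vx).round(3),"far end",e.round(4),"centre",(e-.0495*d).round(4),"s",s.min().round(3),s.max().round(3))
rows([])
```

```text
22
C yaw -1.183 far end [ 0.5143 -0.3724] centre [ 0.4956 -0.3266] s -0.056 0.04
E yaw -1.515 far end [ 0.4621 -0.3815] centre [ 0.4593 -0.3321] s -0.046 0.05
at [ 0.4356 -0.0598  0.2238] yawy 0.322 j7 0.48 w 0.0441 F [ 0.  -0.5 -0.2] t 34.62
```

Run:
```python
from h import *
rows([(.5095,-.3598,.07,.388),(.5095,-.3598,.024,.388)])
```

```text
at [ 0.4356 -0.0598  0.2238] yawy 0.322 j7 0.48 w 0.0441 F [ 0.  -0.5 -0.2] t 34.62
[-0.308  -0.025   0.1537] -0.066
[-0.308  -0.025   0.1997] -0.066
```

Call:
jog_arm([
  [-0.06,-0.005,0.03,-0.066],
  [-0.12,-0.01,0.06,-0.066],
  [-0.18,-0.015,0.09,-0.066],
  [-0.24,-0.02,0.12,-0.066],
  [-0.29,-0.0235,0.14,-0.066],
  [-0.308,-0.025,0.15,-0.066],
  [-0.308,-0.025,0.15,-0.066],
  [-0.308,-0.025,0.15,-0.066],
  [-0.308,-0.025,0.15,-0.066],
  [-0.308,-0.025,0.15,-0.066],
], hand=0.028)

```text
clock: 35.88
position: [0.5087, -0.3593, 0.0743]
ee_rot: [1.754, 2.606, 0.001]
force: [0.5, 0.1, 0.3]
width: 0.306
gripper_force: 0.0
```

Run:
```python
from h import *
rows([(.5095,-.3598,.024,.388)])
cam("wrist","w4")
```

```text
at [ 0.5087 -0.3593  0.0743] yawy 0.386 j7 1.33 w 0.028 F [0.5 0.1 0.3] t 35.88
[-0.0007  0.0005  0.0503] -0.002
```

View pics/w4.png

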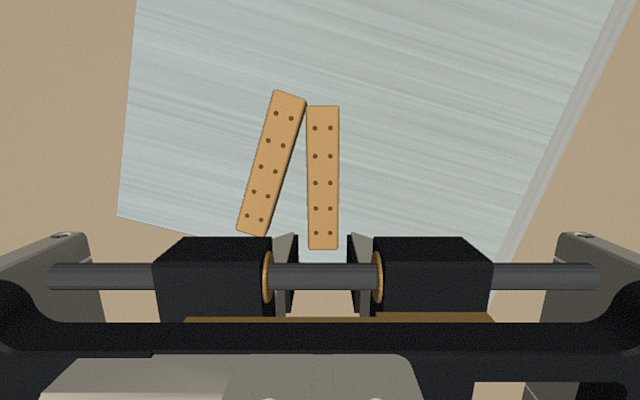

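Call:
jog_arm([
  [-0.0005,0.0005,0.02,0],
  [-0.0005,0.0005,0.035,0],
  [-0.0005,0.0005,0.044,0],
  [-0.0005,0.0005,0.05,0],
  [-0.0005,0.0005,0.05,0],
  [-0.0005,0.0005,0.05,0],
])

```text
clock: 36.67
position: [0.509, -0.3609, 0.0241]
ee_rot: [1.757, 2.604, 0.0]
force: [-1.0, -0.3, 0.6]
width: 0.306
gripper_force: 0.0
```

Call:
jog_arm([
  [0,0,0,0],
  [0,0,0,0],
  [0,0,0,0],
  [0,0,0,0],
  [0,0.01,-0.001,0],
  [0,0.025,-0.001,0],
  [0,0.04,-0.001,0],
  [0,0.055,-0.001,0],
  [0,0.06,-0.001,0],
  [0,0.06,0,0],
  [0,0.06,0,0],
], hand=0.0)

```text
clock: 38.05
position: [0.5648, -0.3381, 0.0242]
ee_rot: [1.756, 2.604, 0.001]
force: [0.6, 0.8, 2.8]
width: 0.243
gripper_force: 15.0
```

Call:
jog_arm([
  [0,0,0,0],
  [0,0,0,0],
  [0,0,0,0],
  [0,0,-0.03,0],
  [0.015,0,-0.04,0],
  [0.035,0,-0.04,0],
  [0.035,0,-0.04,0],
  [0.035,0,-0.04,0],
  [0.035,0,-0.02,0],
  [0.035,0,0,0],
  [0.035,0,0.001,0],
  [0.035,0,0.001,0],
], hand=0.044)

```text
clock: 39.55
position: [0.5511, -0.306, 0.0223]
ee_rot: [-1.757, -2.604, 0.001]
force: [0.8, 0.0, -0.4]
width: 0.479
gripper_force: 0.0
```

Run:
```python
from h import *
rows([(.5464,.3738,.23,.098),(.5464,.3738,.099,.098)])
```

```text
at [ 0.5511 -0.306   0.0223] yawy 0.383 j7 1.26 w 0.044 F [ 0.8  0.  -0.4] t 39.55
[ 0.6322  0.2499 -0.2077] 0.285
[ 0.6322  0.25   -0.0767] 0.285
```

Call:
jog_arm([
  [0,0,0,0],
  [0,0,0,0],
  [0,0,0,0],
  [0,0,0,0],
  [0,0,-0.06,0],
  [0,0,-0.12,0],
  [0.04,0.016,-0.17,0],
  [0.09,0.036,-0.2,0.05],
  [0.15,0.06,-0.2,0.1],
  [0.21,0.083,-0.2,0.15],
  [0.27,0.107,-0.2,0.2],
  [0.33,0.13,-0.2,0.285],
  [0.39,0.154,-0.2,0.285],
  [0.45,0.178,-0.2,0.285],
  [0.5,0.198,-0.2,0.285],
  [0.55,0.217,-0.2,0.285],
  [0.59,0.233,-0.2,0.285],
  [0.62,0.245,-0.2,0.285],
  [0.632,0.25,-0.18,0.285],
  [0.632,0.25,-0.14,0.285],
], hand=0.0)

```text
clock: 42.05
position: [0.5469, 0.3746, 0.162]
ee_rot: [2.107, 2.329, 0.003]
force: [-0.1, -0.3, -1.1]
width: 0.239
gripper_force: 15.0
```

Call:
jog_arm([
  [0,0,0,0],
  [0,0,0,0],
  [0,0,0,0],
])

```text
clock: 42.42
position: [0.5475, 0.3736, 0.1643]
ee_rot: [2.11, 2.327, 0.004]
force: [-0.1, -0.6, -0.2]
width: 0.238
gripper_force: 15.0
```

Run:
```python
from h import *
rows([(.5464,.3738,.097,.098)])
```

```text
at [0.5475 0.3736 0.1643] yawy 0.098 j7 -0.21 w 0.0219 F [-0.1 -0.6 -0.2] t 42.42
[ 0.0002 -0.0012  0.0673] -0.0
```

Call:
jog_arm([
  [0,-0.001,0.03,0],
  [0,-0.001,0.05,0],
  [0,-0.001,0.06,0],
  [0,-0.001,0.065,0],
  [0,-0.001,0.0672,0],
  [0,-0.001,0.0672,0],
  [0,-0.001,0.0672,0],
])

```text
clock: 43.3
position: [0.546, 0.3739, 0.0971]
ee_rot: [-2.109, -2.328, -0.002]
force: [-2.6, -1.0, 7.6]
width: 0.238
gripper_force: 15.0
```

Run:
```python
from h import *
rows([(.4593,-.3325,.1,-1.515+np.pi/2)])
```

```text
at [0.546  0.3739 0.0971] yawy 0.099 j7 -0.17 w 0.0218 F [-2.6 -1.   7.6] t 43.3
[-0.6944 -0.1559 -0.0037] 0.043
```

Call:
jog_arm([
  [0,0,-0.0005,0],
  [0,0,-0.0005,0],
  [0,0,-0.0005,0],
  [0,0,-0.02,0],
  [0,0,-0.07,0],
  [0,0,-0.13,0],
  [-0.05,-0.012,-0.13,0],
  [-0.11,-0.025,-0.13,0],
  [-0.17,-0.038,-0.13,0],
  [-0.23,-0.052,-0.13,0],
  [-0.29,-0.066,-0.13,0],
  [-0.35,-0.08,-0.13,0],
  [-0.4,-0.12,-0.13,0],
  [-0.42,-0.155,-0.13,0.043],
  [-0.42,-0.155,-0.13,0.043],
  [-0.42,-0.155,-0.13,0.043],
], hand=0.044)

```text
clock: 45.3
position: [0.4336, -0.059, 0.2264]
ee_rot: [2.157, 2.283, 0.003]
force: [0.6, 0.7, -0.2]
width: 0.479
gripper_force: 0.0
```

```bash
python3 look.py .1 top7
python3 - <<'E'
from h import *
a=cv2.imread("pics/top7.png");b=cv2.resize(a[130:270,110:450],None,fx=2.3,fy=2.3,interpolation=cv2.INTER_CUBIC)
cv2.imwrite("pics/c7.png",b)
rows([(.4593,-.3325,.1,-1.515+np.pi/2)])
E
```

```text
bay [0.5475 0.373 ] bf [ 0.032  -0.0009] yaw-rel -1.567 size [0.095 0.022] 208 [176. 189.]
bay [0.5007 0.3447] bf [-0.0172 -0.0244] yaw-rel -0.062 size [0.065 0.047] 190 [187. 207.]
bay [0.4944 0.3903] bf [-0.0191  0.0216] yaw-rel 0.004 size [0.065 0.018] 126 [169. 207.]
z [0.056 0.079 0.101]
sheet [ 0.4593 -0.3333] -1.511 [0.097 0.019] 202
at [ 0.4338 -0.0587  0.2262] yawy 0.057 j7 0.27 w 0.0437 F [ 0.  -0.2 -0.1] t 45.35
[-0.2749  0.0096  0.1261] 0.002
```

View pics/c7.png

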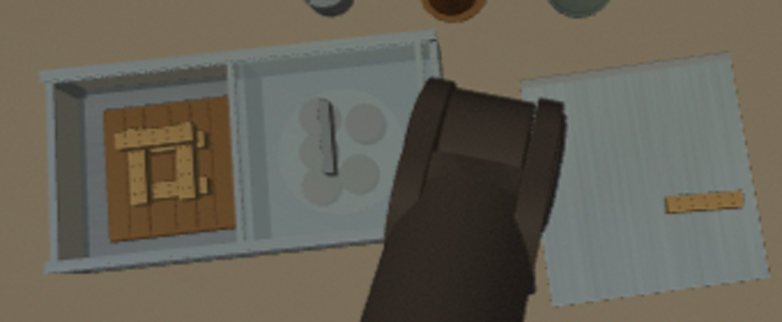

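Five biscuits stand correctly in the bay (crop centre ~(160,160)); the last lies alone at crop (705,202).

Call:
jog_arm([
  [-0.06,0.002,0.03,0],
  [-0.12,0.004,0.06,0],
  [-0.18,0.006,0.09,0],
  [-0.23,0.008,0.11,0],
  [-0.265,0.0095,0.126,0],
  [-0.2755,0.0095,0.126,0],
  [-0.2755,0.0095,0.15,0],
  [-0.2755,0.0095,0.18,0],
  [-0.2755,0.0095,0.203,0],
  [-0.2755,0.0095,0.203,0],
  [-0.2755,0.0095,0.203,0],
  [-0.2755,0.0095,0.203,0],
])

```text
clock: 46.85
position: [0.4585, -0.334, 0.0236]
ee_rot: [2.157, 2.282, 0.001]
force: [0.1, 0.2, 1.0]
width: 0.48
gripper_force: 0.0
```

Run:
```python
from h import *
rows([(.4593,-.333,.023,-1.513+np.pi/2),(.4847,.3677,.23,.098)])
```

```text
at [ 0.4585 -0.334   0.0236] yawy 0.057 j7 1.18 w 0.044 F [0.1 0.2 1. ] t 46.85
[0.001  0.0009 0.0006] -0.001
[ 0.699   0.0662 -0.2068] -0.041
```

Call:
jog_arm([
  [0,0,0,0],
  [0,0,0,0],
  [0,0,0,0],
  [0,0,0,0],
  [0,0,-0.06,0],
  [0,0,-0.12,0],
  [0.04,0.004,-0.17,0],
  [0.1,0.01,-0.2,0],
  [0.16,0.016,-0.2,0],
  [0.22,0.021,-0.2,-0.041],
  [0.28,0.027,-0.2,-0.041],
  [0.34,0.033,-0.2,-0.041],
  [0.4,0.038,-0.2,-0.041],
  [0.46,0.044,-0.2,-0.041],
  [0.52,0.05,-0.2,-0.041],
  [0.58,0.055,-0.2,-0.041],
  [0.63,0.06,-0.2,-0.041],
  [0.67,0.0635,-0.2,-0.041],
  [0.69,0.0655,-0.2,-0.041],
  [0.699,0.066,-0.17,-0.041],
], hand=0.0)

```text
clock: 49.35
position: [0.4858, 0.3687, 0.1937]
ee_rot: [2.11, 2.326, 0.006]
force: [0.6, 0.0, -0.9]
width: 0.239
gripper_force: 15.0
```

Call:
jog_arm([
  [0,0,0,0],
  [0,0,0.02,0],
  [0,0,0.03,0],
  [0,0,0.03,0],
  [0,0,0.03,0],
])

```text
clock: 49.98
position: [0.4849, 0.3675, 0.1634]
ee_rot: [2.112, 2.326, 0.002]
force: [0.3, -0.0, -0.2]
width: 0.239
gripper_force: 15.0
```

Run:
```python
from h import *
rows([(.4847,.3677,.0985,.098)])
```

```text
at [0.4849 0.3675 0.1634] yawy 0.096 j7 -0.25 w 0.0219 F [ 0.3 -0.  -0.2] t 49.98
[ 0.0002 -0.0003  0.0649] -0.002
```

Call:
jog_arm([
  [0,0,0.03,0],
  [0,0,0.05,0],
  [0,0,0.058,0],
  [0,0,0.062,0],
  [0,0,0.0648,0],
  [0,0,0.0648,0],
  [0,0,0.0648,0],
])

```text
clock: 50.85
position: [0.4846, 0.3678, 0.0982]
ee_rot: [2.111, 2.326, 0.001]
force: [0.8, 0.8, 0.0]
width: 0.235
gripper_force: 15.0
```

Call:
jog_arm([
  [0,0,0,0],
  [0,0,0,0],
  [0,0,0,0],
  [0,0,-0.02,0],
  [0,0,-0.07,0],
  [0,0,-0.13,0],
  [-0.05,-0.012,-0.13,0],
  [-0.11,-0.025,-0.13,0],
  [-0.17,-0.038,-0.13,0],
  [-0.23,-0.052,-0.13,0],
  [-0.29,-0.066,-0.13,0],
  [-0.35,-0.08,-0.13,0],
  [-0.4,-0.08,-0.13,0],
  [-0.4,-0.08,-0.13,0],
], hand=0.044)

```text
clock: 52.6
position: [0.4436, -0.0425, 0.2292]
ee_rot: [2.119, 2.317, 0.003]
force: [0.4, 0.7, -0.1]
width: 0.481
gripper_force: 0.0
```

```bash
python3 look.py .1 top8
python3 - <<'E'
from h import *
rows([(.534,.144,.24,1.651),(.534,.144,.134,1.651)])
a=cv2.imread("pics/top8.png");b=cv2.resize(a[130:270,110:450],None,fx=2.3,fy=2.3,interpolation=cv2.INTER_CUBIC)
cv2.imwrite("pics/c8.png",b)
E
```

```text
bay [0.5475 0.373 ] bf [ 0.032  -0.0009] yaw-rel -1.567 size [0.095 0.022] 209 [176. 189.]
bay [0.5026 0.3688] bf [-0.013  -0.0007] yaw-rel -1.569 size [0.095 0.055] 342 [178. 206.]
z [0.075 0.098 0.102]
at [ 0.4436 -0.0401  0.2288] yawy 0.092 j7 0.3 w 0.0439 F [0.3 0.3 0.4] t 52.65
[ 0.175   0.1069 -0.0109] -1.559
[0.1749 0.1068 0.0951] -1.559
```

View pics/c8.png

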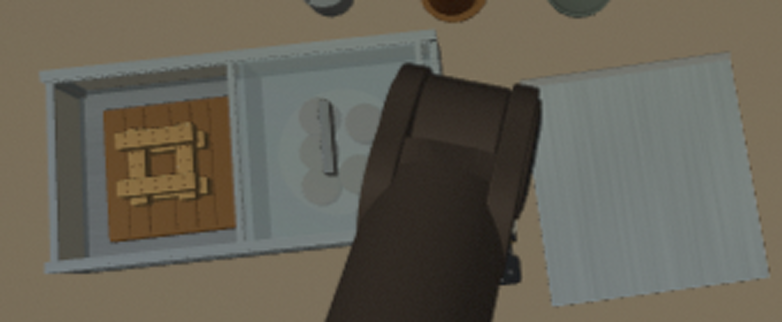

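Call:
jog_arm([
  [0,0,-0.03,-0.15],
  [0.03,0.02,-0.03,-0.33],
  [0.06,0.04,-0.03,-0.5],
  [0.1,0.06,-0.03,-0.68],
  [0.14,0.085,-0.03,-0.86],
  [0.175,0.107,-0.03,-1.04],
  [0.175,0.107,-0.03,-1.22],
  [0.175,0.107,-0.03,-1.4],
  [0.175,0.107,-0.03,-1.559],
  [0.175,0.107,-0.02,-1.559],
  [0.175,0.107,0.03,-1.559],
  [0.175,0.107,0.07,-1.559],
  [0.175,0.107,0.095,-1.559],
  [0.175,0.107,0.095,-1.559],
  [0.175,0.107,0.095,-1.559],
], hand=0.06)

```text
clock: 54.52
position: [0.5335, 0.1468, 0.1336]
ee_rot: [-0.132, 3.138, 0.0]
force: [0.1, -0.3, 0.6]
width: 0.653
gripper_force: 0.0
```

Call:
jog_arm([
  [0,0,0,0],
  [0,0,0,0],
  [0,0,0,0],
  [0,0,0,0],
  [0,0,0,0],
], hand=0.0, newtons=20)

```text
clock: 55.15
position: [0.5331, 0.146, 0.1328]
ee_rot: [0.133, -3.139, 0.0]
force: [1.1, -2.3, 0.8]
width: 0.158
gripper_force: 0.8
```

Run:
```python
from h import *
rows([(.5155,.3733,.134,1.651)])
```

```text
at [0.5331 0.146  0.1328] yawy 1.656 j7 1.57 w 0.0145 F [ 1.1 -2.3  0.8] t 55.15
[-0.0018  0.2279 -0.0013] 0.005
```

Call:
jog_arm([
  [0,0,0,0],
  [0,0,0,0],
  [0,0,0,0],
  [-0.0003,0.025,0,0],
  [-0.0005,0.05,0,0],
  [-0.0007,0.075,0,0],
  [-0.001,0.1,0,0],
  [-0.001,0.125,0,0],
  [-0.0012,0.15,0,0],
  [-0.0014,0.175,0,0],
  [-0.0016,0.2,0,0],
  [-0.0018,0.215,0,0],
  [-0.0018,0.222,0,0],
  [-0.0018,0.226,0,0],
  [-0.0018,0.226,0,0],
  [-0.0018,0.226,0,0],
])

```text
clock: 57.15
position: [0.5133, 0.3731, 0.1328]
ee_rot: [0.136, -3.135, -0.002]
force: [-8.5, 0.4, 8.2]
width: 0.149
gripper_force: 20.0
```

Call:
jog_arm([
  [0,0.003,0,0],
  [0,0.006,0,0],
  [0,0.008,0,0],
  [0,0.008,0,0],
])

```text
clock: 57.65
position: [0.5133, 0.3734, 0.1327]
ee_rot: [0.128, -3.133, 0.012]
force: [-11.2, -20.5, 19.0]
width: 0.153
gripper_force: 20.0
```

Call:
jog_arm([
  [0,0,0,0],
  [0,0,0,0],
  [0,0,0,0],
  [0,-0.003,-0.03,0],
  [0,-0.003,-0.08,0],
  [0,-0.003,-0.13,0],
  [0,-0.06,-0.13,0],
  [0,-0.12,-0.13,0],
  [0,-0.18,-0.13,0],
  [0,-0.24,-0.13,0],
  [0,-0.3,-0.13,0],
  [0,-0.36,-0.13,0],
  [0,-0.42,-0.13,0],
  [0,-0.45,-0.13,0],
  [0,-0.45,-0.13,0],
], hand=0.06)

```text
clock: 59.52
position: [0.5533, -0.0716, 0.2631]
ee_rot: [-0.126, 3.138, -0.002]
force: [-0.4, 1.5, -0.1]
width: 0.652
gripper_force: 0.0
```

Run:
```python
from h import *
i=cam("top"); P=cloud(i)
q=(P[...,2]>.135)&(P[...,2]<.15)&(P[...,1]>.2)&(P[...,1]<.5)&(P[...,0]>.4)&(P[...,0]<.65);print(q.sum(),rect(P[q]))
rows([])
cv2.imwrite("pics/c9.png",cv2.resize(i["color"][130:270,110:450,::-1],None,fx=2.3,fy=2.3,interpolation=cv2.INTER_CUBIC))
```

```text
186 (array([0.51433905, 0.37186368]), np.float64(0.0997806482396204), 0.08896269989013672, 0.016035274505615236)
at [ 0.5534 -0.0693  0.2628] yawy 1.654 j7 1.91 w 0.06 F [-0.8  1.3 -0.1] t 59.58
```

View pics/c9.png

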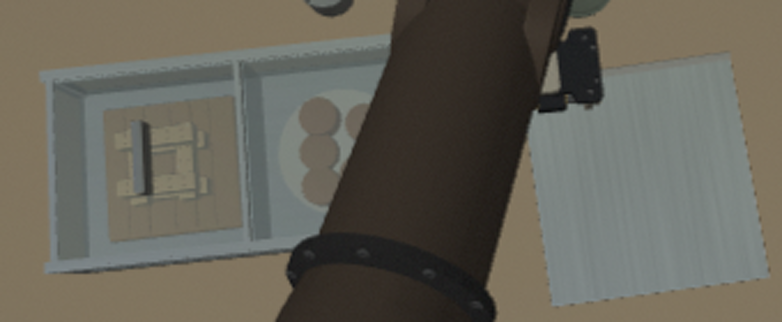

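The lid is shut (handle at crop (139,157), at the stop), and the tower stands intact under it.

```bash
python3 -c "
from cell import arm
print(arm.sign_off())"
```

```text
the job is handed in; nothing more can be done
None
```

The job is handed in: I opened the lid to its stop, built all six shortbread fingers into a three-layer tower centred on the board, and slid the lid shut to its stop. The sign-off returned no verdict, so these results come from the camera and arm readings; I did not re-measure the bystanders' positions.

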